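Shut off the press air

TASK

The finger-joint press is about to be serviced: shut off its air by swinging the red-handled ball valve clockwise (seen from above) through its quarter turn, right up to its end stop, so that the red handle stands square across its pipe. Leave the yellow-handled valve exactly as it is.

Things in the scene. Friction and masses are not known exactly. Their poses are not given: they have to be found in the camera images.
- red_valve: brass ball valve with the red handle, in a steel air pipe on a dark foot plate (66 x 210 x 8 mm) fixed to the bed. Origin: centre of the plate's underside, straight below the upright stem on which the handle turns. z up, y along the pipe; the open handle points along +y, the shut one along +x. Above the origin: pipe (21 mm thick) up to 56 mm, valve body 65 mm, stem gland (22 mm wide) 74 mm
- red_handle (a joint): turn of the red handle, rad: 0 = open, along the pipe; grows clockwise seen from above; 1.571 = shut, against a solid end stop, square across the pipe. Starts between 0 and 0.45. No spring: about 4 N at 100 mm from the stem moves it, more when fast, and it stays where it is left
- red_grip (a point): centre of the handle's red sleeve, 105 mm from the stem axis, 104 mm above the bed, its y axis pointing outward along the handle. The sleeve is a level bar from 52 to 146 mm from the stem axis, 22 mm wide, 16 mm thick (96 to 112 mm above the bed); nearer the stem a bent steel strap, 20 mm wide, comes down to 83 mm
- yellow_grip (a point): centre of the yellow sleeve of the other valve, of the same make and size, which has to be left alone; 105 mm from its stem axis, 104 mm above the bed, y axis outward along that handle, which may stand open, shut or between

How it is judged:
At the end, for the whole second after the job is handed in: the red handle is at its shut end stop, within 10 degrees (joint above 1.40 rad), and at rest; the yellow handle's sleeve is within 15 mm of where it was at the start (value of joint red_handle above 1.4 rad and velocity of joint red_handle between -0.05 and 0.05 rad/s and distance of yellow_grip from where it was at the start of the episode below 0.015 m); the robot touches nothing.
It fails at once if the yellow handle is turned (its sleeve moves more than 15 mm) (distance of yellow_grip from where it was at the start of the episode above 0.015 m).
It also fails if it takes over 32 s, if anything falls off the work surface, if the arm or the gripper's body presses on something with over 40 N, if the wrist force passes 120 N, or if a joint passes its speed limit or range.

ROBOT

A 6-joint arm with a two-finger parallel gripper is mounted at the origin on a cart in front of the work surface, level with it; the furniture and walls round the work are solid. World frame = base frame: x ahead of the robot, y to its left, z up, the work surface at z = 0. Lengths are in m, angles in rad, forces in N, time in s.
With the tool pointing down it reaches from about 0.15 to 0.775 m from the base axis. Payload 6.1 kg.
Tool frame: the origin (TCP) lies at the very end of the fingers, on their centre line; the grasp point (between the pads) lies 19 mm behind it; z points along the fingers, y is the direction in which the jaws open and shut (so a half turn about z gives the same grasp; the last joint's range is limited). The gripper opens to 85 mm and grips with 20 to 120 N. Pads are 22 mm wide; open, the fingers measure 114 mm over their backs; the gripper's body (76 mm by 85 mm) begins 54 mm behind the grasp point. The pads swing forward as they close: fully open they stand 13 mm farther back than shut.
Start: joints at [-1.195, 0.126, -0.04, 1.405, 0, 1.571], TCP at [0.193, -0.488, 0.193] pointing down, gripper open.
Joint ranges: [-2.72, 2.72], [-0.95, 1.95], [-1.27, 1.35], [-1.78, 2.02], [-1.46, 1.47], [-3.14, 3.14]. Speed limits (rad/s): [2.39, 2.39, 3.01, 3.14, 3.14, 3.14].

INTERFACE

Orientations are given as a rotation vector (axis times angle).
In Python, from rig import * gives the robot as it stands. The module is installed in compiled form; this text tells all that it offers. Calls block until the motion is done:
- move_to(position, orientation): joint-space move of the TCP to a pose.
- move_straight(position, ori=None, feed=0.15): straight line of the TCP; ori=None keeps the orientation; feed is the mean speed in m/s.
- movej(angles): joint-space move.
- command_gripper(opening): opening from 0.0 (shut) to 1.0 (fully open); the grip force is fixed at half the most; returns when the fingers have stopped.
- wait(seconds).
- ik(position, orientation): joint angles nearest the present ones, or None.
- state(): the state.
- get_image(name): name is "scene" or "top" or "wrist"; returns (picture, depth): 480x640x3 uint8, red, green, blue; 480x640 float32, m along the optical axis (not along the pixel's ray), 0 where there is no reading.
- calibration(name): a dict with "vfov" (degrees; the focal length in pixels is half the picture's height over the tangent of half this angle, whatever the lens; pixels are square), "cx", "cy" (the principal point, pixels), "D" ([k1, k2, p1, p2, k3] as OpenCV has them; the pictures are not rectified), "T" (4x4, takes a point from camera to world coordinates); the wrist camera has in their place "T_tool_cam" (4x4, takes a point from camera to tool coordinates, whose origin is the TCP and whose axes are the flange's). Camera axes: x right, y down, z forward; pixel columns grow to the right and rows downward; lengths in m; the calibration is good to about 2 mm. A picture is of the moment at which its call begins: read the wrist's pose just before it. calibration takes no time and is no camera call.
A pose or a line that the arm cannot do raises PlanningError and nothing moves.
- sign_off(): hands the job in, once; it reports no verdict.
The state is a dict: "time": time; "joints": joint angles; "joint_vel": joint speeds; "joint_efforts": joint torques, N m; "tool_pos": TCP position; "orientation": TCP orientation; "contact_force": force on the tool from outside, world axes, zero at the start; "ft_torque": the same for the moment, N m; "width": opening from 0.0 (shut) to 1.0 (fully open).
Only numpy, scipy, OpenCV 4.12 (cv2) and the standard library are available. Lean on these libraries where they do the work, as an engineer would, in place of code of your own. Each camera call takes 0.05 s, during which the arm holds its last target. There are 200 camera calls.

## Working session

There is one attempt and no reset: what is moved stays moved. The work goes in short steps, each a Python script; the robot and the scene stay as the last script left them, time stands still between calls to the robot, and variables do not carry over. Pictures are saved under pics/ and viewed, about 8 in all and at most 12, crops included, and the job is handed in when it is done.

```bash
mkdir -p pics; cat > h.py <<'E'
from rig import *
import numpy as np, cv2
def pts(name,mask,depth,cal):
    f=240/np.tan(np.radians(cal["vfov"])/2)
    v,u=np.nonzero(mask&(depth>0))
    K=np.array([[f,0,cal["cx"]],[0,f,cal["cy"]],[0,0,1]])
    n=cv2.undistortPoints(np.c_[u,v].astype(float)[:,None],K,np.array(cal["D"],float))[:,0]
    z=depth[v,u]; P=np.c_[n*z[:,None],z,np.ones(len(z))]
    return (P@np.array(cal["T"]).T)[:,:3],u,v
def masks(im):
    h=cv2.cvtColor(im,cv2.COLOR_RGB2HSV); H,S,V=h[...,0],h[...,1],h[...,2]
    return {"red":((H<7)|(H>172))&(S>150)&(V>60),"yellow":(H>20)&(H<33)&(S>150)&(V>80)}
E
python3 - <<'E'
from h import *
ims=[]
for n in("scene","top"):
    c=calibration(n); im,d=get_image(n); ims.append(im)
    for k,m in masks(im).items():
        nl,L,st,_=cv2.connectedComponentsWithStats(m.astype(np.uint8))
        for i in range(1,nl):
            if st[i,4]<60: continue
            P,u,v=pts(n,L==i,d,c)
            if len(P): print(n,k,st[i],np.median(P,0).round(3),P.min(0).round(3),P.max(0).round(3))
    cv2.imwrite(f"pics/{n}.png",im[...,::-1])
print(state()["time"],state()["orientation"])
E
```

```text
scene red [151 267  59  23 520] [0.528 0.295 0.11 ] [0.516 0.25  0.098] [0.545 0.339 0.113]
top red [145 198  52  19 617] [0.532 0.289 0.111] [ 0.517  0.246 -0.   ] [0.55  0.335 0.115]
top yellow [379 161  44  42 634] [ 0.58  -0.11   0.111] [ 0.544 -0.147  0.104] [ 0.616 -0.073  0.115]
top yellow [205 208  55  23 478] [0.514 0.174 0.057] [0.497 0.142 0.045] [0.539 0.241 0.065]
top yellow [443 208  20  20 192] [ 0.528 -0.217  0.057] [ 0.506 -0.232  0.045] [ 0.542 -0.197  0.063]
top yellow [408 219  27  20 302] [ 0.502 -0.155  0.058] [ 0.485 -0.182  0.005] [ 0.521 -0.133  0.066]
0.1 [-3.08491155e+00 -5.86561421e-01  4.12856418e-04]
```

View pics/top.png

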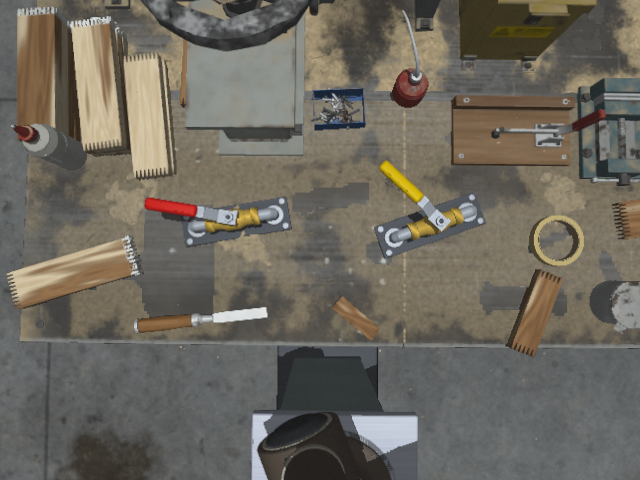

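View pics/scene.png

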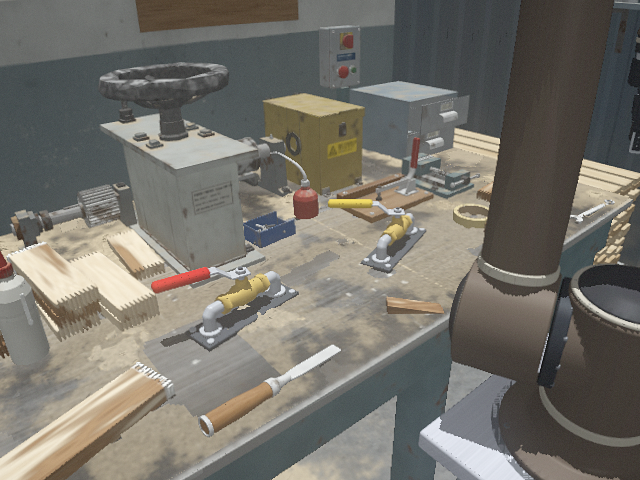

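Both views agree. The red handle points at +y in the world and a little +x, at top pixel (171,207), with its stem near (228,217). The grey machine stands behind it and the yellow valve is at (401,180), well clear of it. Next I'll get the stem, pipe yaw and obstacle heights.

```bash
python3 - <<'E'
from h import *
c=calibration("top"); im,d=get_image("top")
m=masks(im)
roi=np.zeros(d.shape,bool); roi[190:230,135:205]=1
P,_,_=pts("top",m["red"]&roi,d,c); P=P[P[:,2]>.105]
(cx,cy),sz,_=r=cv2.minAreaRect((P[:,:2]*1000).astype(np.float32))
b=cv2.boxPoints(r); print("sleeve",cx,cy,sz)
e=max([b[1]-b[0],b[2]-b[1]],key=np.linalg.norm); e=e/np.linalg.norm(e); e*=np.sign(e[1])
ctr=np.array([cx,cy])/1000; stem=ctr-.105*e
A,_,_=pts("top",np.ones(d.shape,bool),d,c)
near=A[np.linalg.norm(A[:,:2]-stem,axis=1)<.13]
# foot plate: points ~8mm high; pipe from 0.03-0.062
for lo,hi in((.005,.012),(.035,.06)):
    Q=near[(near[:,2]>lo)&(near[:,2]<hi)]; print(lo,len(Q),cv2.minAreaRect((Q[:,:2]*1000).astype(np.float32)))
    w,V=np.linalg.eigh(np.cov(Q[:,:2].T)); p=V[:,1]*np.sign(V[1,1]); print("axis",p,"yaw",np.arctan2(-p[0],p[1]))
print("stem",stem,"e",e,"q",np.arctan2(-p[0],p[1])-np.arctan2(-e[0],e[1]))
print("heights cm; rows x .36->.80, cols y .42->.02")
for x in np.arange(.80,.36,-.02):
    print("%.2f"%x,*["%3d"%(100*max(A[(abs(A[:,0]-x)<.01)&(abs(A[:,1]-y)<.01),2],default=-.01)) for y in np.arange(.42,.02,-.02)])
E
```

```text
sleeve 532.7549438476562 291.0582580566406 (91.58402252197266, 21.267972946166992)
0.005 3241 ((522.0289306640625, 181.84205627441406), (257.5691223144531, 243.98794555664062), 42.53263854980469)
axis [-0.03849747  0.9992587 ] yaw 0.038506989103137684
0.035 903 ((518.1095581054688, 193.48019409179688), (37.15781784057617, 169.94271850585938), 11.215865135192871)
axis [-0.19666208  0.98047133] yaw 0.1979523458441105
stem [0.51645934 0.18733048] e [0.15519628 0.9878836 ] q 0.3537784972151127
heights cm; rows x .36->.80, cols y .42->.02
0.80   8   5   5   5   5   1   2  -1  -1  -1  -1  25  25  28  28  27  -1   1  24   0
0.78   8   7   5   5   5   1   2  -1  -1  -1  34  33  33  33  33  -1  33  33  24   0
0.76   7   8   5   5   5   2   2  -1  36  37  37  37  24  24  24  24  37  37  37  37
0.74   8   8   5   5   5   4   2  -1  -1  37  37  37  37  37  37  37  37  37  37   4
0.72   8   7   5   5   5   5   0  -1  -1  24  37  37  37  37  37  37  37  37  24   4
0.70   8   8   5   5   5   5   0   0   0  24  24  36  37  37  37  37  36  24  24   4
0.68   7   8   5   5   5   5   0   0   0   0  24  
[... 694 characters left out ...]
   5   2   1   0   0
0.50   0   0   0   0   0   0   0   5   5   6   8   9   8   4   1   1   1   1   0   0
0.48   3   2   2   0   0   0   0   1   2   1   1   1   1   1   1   0   0   0   0   0
0.46   2   2   2   0   0   0   0   0   0   0   0   0   0   1   1   0   0   0   0   0
0.44   2   2   2   0   0   0   0   0   0   0   0   0   0   1   0   0   0   0   0   0
0.42   2   2   2   0   0   0   0   0   0   0   0   0   0   0   0   0   0   0   0   0
0.40   2   2   0   0   0   0   0   0   0   0   0   0   0   0   0   0   0   0   0   0
0.38   0   0   0   0   0   0   0   0   0   0   0   0   0   0   0   0   0   0   0   0
0.36   0   0   0   0   0   0   0   5   0   0   0   0   0   0   0   0   0   0   0   0
```

```bash
cat >> h.py <<'E'
from scipy.spatial.transform import Rotation as R
STEM=np.array([.5165,.1873]); YAW=.197
t=np.radians(25)
Z=np.array([np.sin(t)/2**.5,-np.sin(t)/2**.5,-np.cos(t)])
def orient(sgn):
    y=sgn*np.array([1,1,0])/2**.5
    return R.from_matrix(np.c_[np.cross(y,Z),y,Z]).as_rotvec()
def tcp(q,off,r=.078,z=.101):
    a=YAW+np.pi/2-q; e=np.array([np.cos(a),np.sin(a)]); n=np.array([-e[1],e[0]])
    return np.r_[STEM+r*e+off*n,z]+.019*Z
E
python3 - <<'E'
from h import *
s=state(); p=s["tool_pos"]
for sg in(1,-1):
    print(sg,[None if (j:=ik(tcp(q,o),orient(sg))) is None else np.round(j,2) for q,o in((.354,.05),(1.0,.026),(1.571,.02))])
command_gripper(0.0)
move_straight([p[0],p[1],.33],feed=.25)
s=state(); print(s["time"],s["tool_pos"],s["width"],s["contact_force"])
E
```

```text
1 [array([ 0.76,  0.17, -0.3 ,  1.09, -0.44,  1.54]), array([ 0.66,  0.25, -0.2 ,  1.06, -0.43,  1.43]), array([ 0.57,  0.25, -0.2 ,  1.02, -0.43,  1.33])]
-1 [array([ 0.76,  0.17, -0.3 ,  1.09, -0.44, -1.6 ]), array([ 0.66,  0.25, -0.2 ,  1.06, -0.43, -1.71]), array([ 0.57,  0.25, -0.2 ,  1.02, -0.43, -1.81])]
1.6167 [ 0.19254183 -0.48810543  0.32906319] 0.001876809464968729 [ 0.0081612  -0.74877347 -0.32441424]
```

```bash
python3 - <<'E'
from h import *
o=orient(1); a=tcp(.354,.055)
up=a.copy(); up[2]=.25
move_to(up,o); move_straight(a,feed=.15)
s=state(); print(s["time"],a,s["tool_pos"],s["contact_force"])
im,d=get_image("scene"); cv2.imwrite("pics/s2.png",cv2.resize(im[150:400,80:400],None,fx=2,fy=2)[...,::-1])
E
```

```text
5.7667 [0.4800501  0.26726234 0.08378015] [0.48055214 0.2676519  0.08471862] [-0.49578496 -0.62223758  0.57489914]
```

View pics/s2.png

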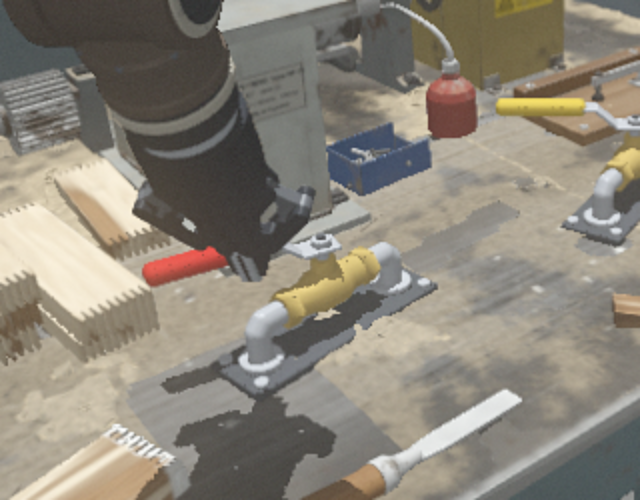

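The fingertips (crop pixel 250,265) stand on the robot's side of the handle, level with the inner part of the sleeve and touching nothing. Now the sweep, with force checks.

```bash
python3 - <<'E'
from h import *
def step(q,o,feed):
    move_straight(tcp(q,o),feed=feed); s=state(); f=np.array(s["contact_force"]); 
    print("%.2f %.3f t=%.2f"%(q,o,s["time"]),f.round(1)); return np.linalg.norm(f)
step(.354,.03,.06)
for q in np.linspace(.45,1.5,11):
    if step(q,.027,.08)>25: print("STOP"); break
else:
    for o in np.arange(.024,.0,-.002):
        if step(1.571,o,.03)>14: break
im,d=get_image("top"); cv2.imwrite("pics/t2.png",cv2.resize(im[100:280,100:320],None,fx=3,fy=3)[...,::-1])
E
```

```text
0.35 0.030 t=6.38 [-1.1  0.3  0.1]
0.45 0.027 t=6.67 [ 0.1 -0.4  0.2]
0.56 0.027 t=6.92 [ 0.4 -0.6 -0.5]
0.66 0.027 t=7.18 [0.1 0.3 0.1]
0.77 0.027 t=7.44 [-1.2 -0.5  0.1]
0.87 0.027 t=7.70 [ 0.1 -0.2 -0.3]
0.98 0.027 t=7.96 [ 0.3 -0.2  0.2]
1.08 0.027 t=8.22 [ 0.  -0.   0.5]
1.19 0.027 t=8.47 [-0.2  0.9 -0.2]
1.29 0.027 t=8.73 [-0.6  0.3 -0.6]
1.40 0.027 t=8.99 [ 0.2 -0.1 -0.3]
1.50 0.027 t=9.25 [ 0.4 -0.2 -0. ]
1.57 0.024 t=9.69 [0.3 0.6 0.1]
1.57 0.022 t=9.94 [0.1 0.1 0.3]
1.57 0.020 t=10.19 [ 0.2  0.7 -0.1]
1.57 0.018 t=10.44 [-0.9  0.7 -0.2]
1.57 0.016 t=10.69 [ 0.9 -0.9 -0. ]
1.57 0.014 t=10.94 [-0.1  0.8 -0.4]
1.57 0.012 t=11.19 [-0.7 -0.3 -0.6]
1.57 0.010 t=11.44 [-1.  -0.4  0.4]
1.57 0.008 t=11.69 [ 0.2 -0.7 -0.4]
1.57 0.006 t=11.94 [-0.2  0.5  0.1]
1.57 0.004 t=12.19 [-0.4  0.2  0.2]
1.57 0.002 t=12.44 [-0.6  0.1  0.2]
```

View pics/t2.png

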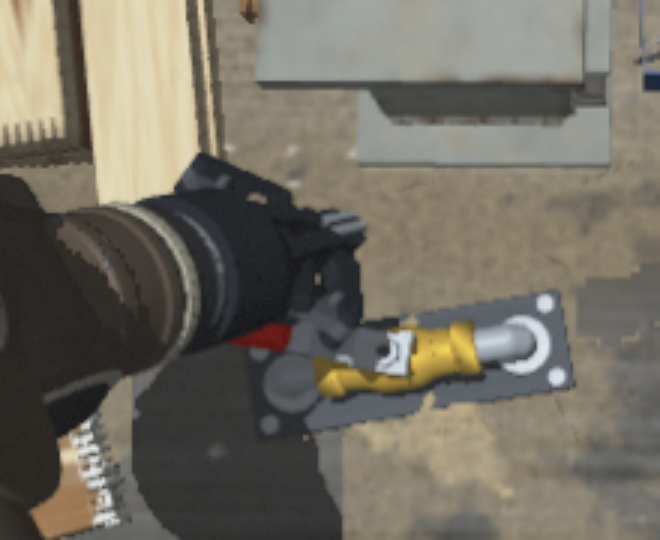

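```bash
python3 - <<'E'
from h import *
s=state(); print(s["tool_pos"],s["orientation"],orient(1),tcp(1.571,.002),s["width"],s["contact_force"])
im,d=get_image("scene"); cv2.imwrite("pics/s3.png",cv2.resize(im[150:400,80:400],None,fx=2,fy=2)[...,::-1])
for n in("scene","top"):
    if n=="top": im,d=get_image(n)
    m=masks(im)["red"].copy(); m[:190]=0; m[300:]=0; m[:,:120]=0; m[:,230:]=0
    P,u,v=pts(n,m,d,calibration(n)); P=P[(P[:,2]>.09)&(P[:,2]<.12)]; print(n,len(P),np.median(P,0),P.min(0),P.max(0))
E
```

```text
[0.59829547 0.19877488 0.08381959] [ 1.04451124  2.52131821 -0.2314896 ] [ 1.04439894  2.52140208 -0.23153767] [0.59828128 0.19883473 0.08378015] 5.1815634306734e-05 [ 0.69237653 -0.07009747 -0.16193385]
scene 177 [0.52487347 0.2804854  0.10872768] [0.51581936 0.24983724 0.09719257] [0.5453375  0.33944299 0.1127237 ]
top 94 [0.52227007 0.25517362 0.11006522] [0.51678553 0.24536066 0.10516485] [0.5307425  0.27693408 0.11487035]
```

View pics/s3.png

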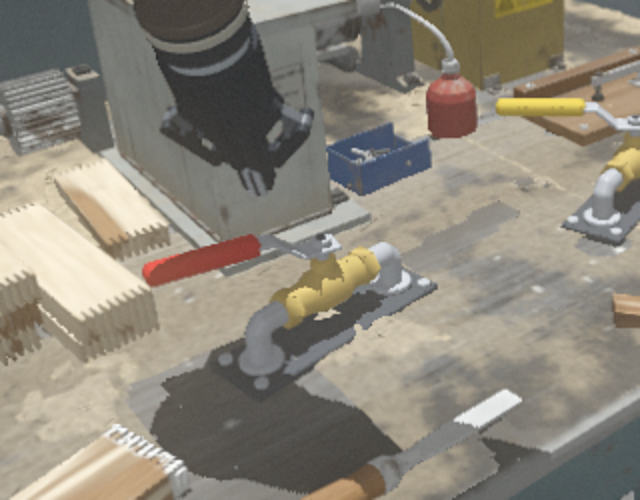

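The handle hasn't moved, and the fingers are now beyond it without having registered any force. They must have gone over it, so I'll measure the true fingertip position.

```bash
python3 - <<'E'
from h import *
im,d=get_image("scene"); c=calibration("scene")
m=np.zeros(d.shape,bool); m[225:250,195:225]=1
P,u,v=pts("scene",m,d,c)
k=(P[:,0]<.64)&(P[:,0]>.5)&(P[:,2]>.05)
for r in range(225,250,2):
    q=k&(v==r)
    if q.any(): print(r,u[q].min(),u[q].max(),np.median(P[q],0).round(3),P[q].min(0).round(3))
E
```

```text
225 195 224 [0.549 0.222 0.173] [0.531 0.207 0.162]
227 195 224 [0.549 0.225 0.169] [0.532 0.208 0.162]
229 195 223 [0.555 0.225 0.163] [0.535 0.209 0.157]
231 195 221 [0.558 0.226 0.158] [0.54  0.21  0.153]
233 196 220 [0.562 0.226 0.154] [0.544 0.208 0.144]
235 198 216 [0.568 0.225 0.147] [0.56  0.204 0.137]
237 199 217 [0.57  0.223 0.14 ] [0.564 0.202 0.131]
239 200 216 [0.571 0.222 0.135] [0.565 0.204 0.128]
241 201 216 [0.572 0.221 0.13 ] [0.567 0.207 0.128]
243 202 215 [0.573 0.22  0.127] [0.571 0.209 0.124]
245 204 213 [0.577 0.219 0.122] [0.571 0.21  0.119]
247 205 213 [0.576 0.219 0.117] [0.573 0.211 0.116]
```

The fingertips really end about 31–35 mm higher along the tool axis than the reported TCP says (measured tip z≈0.115, reported 0.084). I'll go back over the handle, allow for this offset and check the tip by camera.

```bash
cat >> h.py <<'E'
def tip(im,d,c):
    """lowest gripper points: dark, near the commanded TCP"""
    p=np.array(state()["tool_pos"])
    P,u,v=pts("scene",im.max(2)<110,d,c)
    P=P[(np.linalg.norm(P[:,:2]-p[:2],axis=1)<.05)&(P[:,2]>.068)&(P[:,2]<.2)]
    lo=P[:,2].min(); Q=P[P[:,2]<lo+.006]; return lo,Q.mean(0).round(3),len(Q)
E
python3 - <<'E'
from h import *
p=np.array(state()["tool_pos"]); c=calibration("scene")
move_straight(p+[0,0,.06],feed=.15)
a=tcp(.354,.06)
move_straight(np.r_[a[:2],p[2]+.06],feed=.2)
move_straight(a,feed=.15)
im,d=get_image("scene"); print(state()["tool_pos"],tip(im,d,c))
a2=a+.03*Z; a2[:2]=a[:2]+.01*Z[:2]   # mostly down
move_straight(a2,feed=.06)
im,d=get_image("scene"); print(state()["time"],state()["tool_pos"],tip(im,d,c),state()["contact_force"])
cv2.imwrite("pics/s4.png",cv2.resize(im[200:350,130:330],None,fx=3,fy=3)[...,::-1])
E
```

```text
[0.47588822 0.26804245 0.08472404] (np.float64(0.1007743209206276), array([0.52 , 0.277, 0.101]), 1)
15.3083 [0.47815533 0.26508883 0.05666927] (np.float64(0.09052552608294812), array([0.456, 0.283, 0.094]), 13) [-0.68379608  0.64790433  0.39938567]
```

View pics/s4.png

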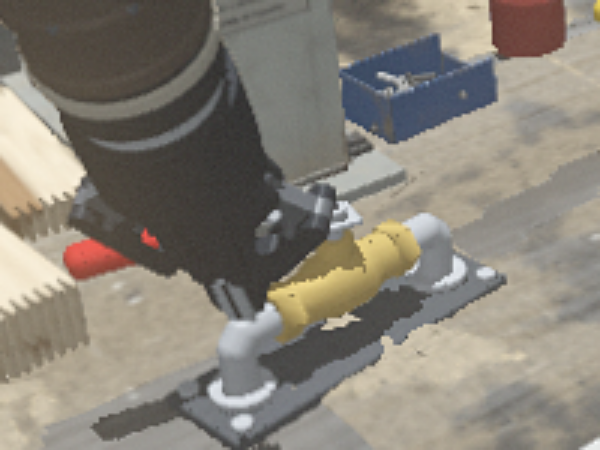

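The tip is now on the robot's side of the handle at z≈0.09 (crop pixel 235,315), and the 35 mm offset along the tool is confirmed. I'll sweep again with the correction.

```bash
cat >> h.py <<'E'
def tc(q,off): return tcp(q,off)+.040*Z
E
python3 - <<'E'
from h import *
def step(q,o,feed):
    move_straight(tc(q,o),feed=feed); s=state(); f=np.array(s["contact_force"])
    print("%.2f %.3f t=%.2f"%(q,o,s["time"]),f.round(1)); return np.linalg.norm(f)
step(.354,.05,.06); step(.354,.03,.06)
for q in np.linspace(.45,1.5,9):
    if step(q,.027,.08)>25: print("STOP"); break
else:
    for o in np.arange(.025,.006,-.003):
        if step(1.571,o,.03)>14: break
im,d=get_image("top"); cv2.imwrite("pics/t5.png",cv2.resize(im[100:280,100:320],None,fx=3,fy=3)[...,::-1])
E
```

```text
0.35 0.050 t=15.85 [-0.2 -1.   0.2]
0.35 0.030 t=16.33 [-0.2  0.8  0.7]
0.45 0.027 t=16.62 [-1.4 -0.1 -0.3]
0.58 0.027 t=16.90 [-3.5 -1.4 -2. ]
0.71 0.027 t=17.18 [-3.  -1.5 -4. ]
0.84 0.027 t=17.47 [-4.4  0.  -5. ]
0.98 0.027 t=17.75 [-4.5  0.2 -5. ]
1.11 0.027 t=18.03 [-2.9  0.9 -4.3]
1.24 0.027 t=18.32 [-3.6  1.7 -3.9]
1.37 0.027 t=18.60 [-3.9  2.3 -4.3]
1.50 0.027 t=18.88 [-2.9  3.7 -5.3]
1.57 0.025 t=19.29 [-14.3  19.6  -0.2]
```

View pics/t5.png

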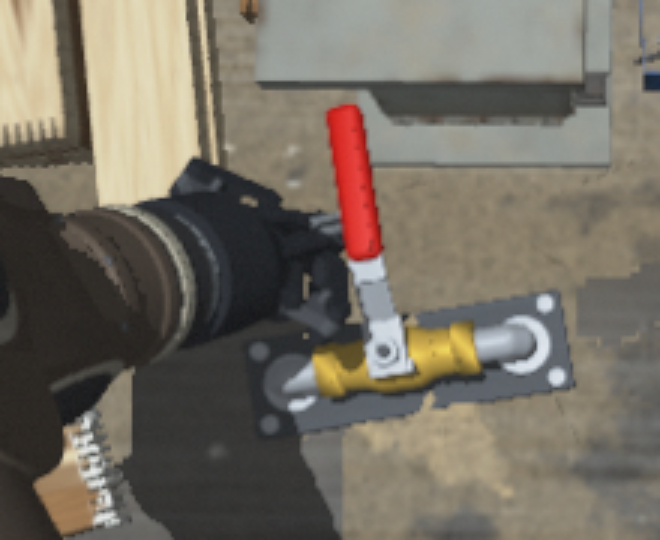

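The handle now stands square across the pipe, and the force rose to 24 N at the end stop. I'll back off and check.

```bash
python3 - <<'E'
from h import *
move_straight(tc(1.571,.065),feed=.1)
p=np.array(state()["tool_pos"]); move_straight(p+[-.04,.02,.12],feed=.15)
im,d=get_image("top"); c=calibration("top"); m=masks(im)
P,u,v=pts("top",m["red"],d,c)
P=P[(np.linalg.norm(P[:,:2]-STEM,axis=1)<.17)&(P[:,2]>.1)&(P[:,2]<.12)]
g=P[:,:2].mean(0)-STEM; w,V=np.linalg.eigh(np.cov(P[:,:2].T)); a=V[:,1]*np.sign(V[0,1])
print(len(P),"q centre",YAW+np.pi/2-np.arctan2(g[1],g[0]),"q axis",YAW+np.pi/2-np.arctan2(a[1],a[0]),np.linalg.norm(g))
y=m["yellow"].copy(); y[:,:370]=0; y[:,430:]=0; y[:155]=0; y[208:]=0
P,_,_=pts("top",y,d,c); P=P[P[:,2]>.1]; print("yellow",np.median(P,0),P.min(0),P.max(0))
s=state(); print(s["time"],s["contact_force"],s["joint_vel"])
if len(P) and YAW+np.pi/2-np.arctan2(a[1],a[0])>1.46: sign_off(); print("signed")
E
```

```text
598 q centre 1.55049645254893 q axis 1.5968269401573227 0.10059151771214836
yellow [ 0.58020073 -0.11001499  0.11055763] [ 0.5444578  -0.14759967  0.10403773] [ 0.61637634 -0.07248288  0.11527237]
20.95 [ 0.75489098  0.05858318 -0.17444759] [-3.18414519e-04  4.23566275e-03 -1.37719086e-03  1.05901274e-03
  2.47960753e-05 -2.24875679e-04]
the job is handed in; nothing more can be done
signed
```

The red valve is shut. I pushed the handle clockwise with the closed fingers until it met its end stop, where the force rose to about 24 N. Then I backed the arm clear and handed the job in at about 21 s of the 32 s allowed.

- **Red handle:** the last top picture gives 1.55 rad from the sleeve's centre and 1.60 rad from its axis. Both fit the stop at 1.571 rad within measuring error.
- **Yellow handle:** its sleeve measures within about 1 mm of its starting position.
- **Arm:** it was at rest, with contact force under 1 N, which is sensor noise.

**First sweep failed:** the fingers passed over the handle without touching it. The camera showed the closed fingertips ending about 35 mm short of the reported TCP, which disagrees with the tool description. I allowed for that, and the second sweep worked.

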